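Shut and lock the hatch of the dust-filter box

ROBOT

A 6-joint arm with a two-finger parallel gripper is mounted at the origin on the work surface. World frame = base frame: x ahead of the robot, y to its left, z up, the work surface at z = 0. Lengths are in m, angles in degrees, forces in N, time in s.
With the tool pointing down it reaches from about 0.25 to 0.725 m from the base axis. Payload 9.7 kg.
Tool frame: the origin (TCP) lies on the centre line of the jaws, within the pads' length; the fingertips stand bot.nose_length ahead of it and the grasp point (between the pads) lies 11 mm behind it (bot.nose_length is the distance from the TCP to the fingertips, in m); z points along the fingers, y is the line along which they close (so a half turn about z gives the same grasp; the last joint's range is limited). The gripper opens to 85 mm and grips with 20 to 120 N. Pads are 22 mm wide; open, the fingers measure 114 mm over their backs; the gripper's body (76 mm by 85 mm) begins 54 mm behind the grasp point. The pads swing forward as they close: fully open they stand 13 mm farther back than shut.
Start: joints at [-68.64, 4.979, 10.078, 95.1, 0, 90], TCP at [0.2, -0.512, 0.239] pointing down, gripper open.
Joint ranges: [-179.16, 179.16], [-48.56, 103.87], [-65.8, 70.77], [-126.05, 130.52], [-82.76, 87.17], [-180, 180]. Speed limits (degrees/s): [127.2, 127.2, 147.25, 180, 180, 180].

INTERFACE

Orientations are given as [roll, pitch, yaw] about the fixed x, y, z axes, in that order (R = Rz(yaw) Ry(pitch) Rx(roll)).
In Python, from workcell import bot gives the robot as it stands. The module is installed in compiled form; this text tells all that it offers.
- The arm moves only by the shell command python3 -m inch 'ROWS' [OPENING] [FORCE]. ROWS is JSON, a list of rows, each a list of 4 numbers: the shift along the world's x, y, z in cm, then the turn about the world's z in degrees. A call has exactly 8 rows; each row is the pose to reach, as a shift and turn from the pose commanded when the call began; what a row does not reach only later rows make up. A row lasts 1/8 s, in which the tool goes at most 62.5 mm and 10.7 degrees, less where a joint would pass 70% of its speed; a pose out of reach is approached as far as the arm can. A call with a gripper value outside its range is refused whole. OPENING is the finger opening in cm, from 0 to 8.54, set as the call begins (- or left out, the last holds). The fingers move at their own pace and stop on an object; FORCE is the grip in N (left out, the last holds). Time passes only in rows, so rows that repeat a pose let the fingers close, or fill a call up. It gives the time, the measured TCP pose, the force, the opening and the grip force at its end, in the units of the state.
- bot.get_obs(): the state, without advancing time (a new reading comes with each control period).
- bot.camera(name): name is "scene" or "side" or "wrist"; returns a dict with "img" (400x640x3 uint8, red, green, blue), "fovy" (degrees; the focal length in pixels is half the picture's height over the tangent of half this angle, whatever the lens; pixels are square), "cx", "cy" (the principal point, pixels), "R" (3x3) and "t" (3): a world point X has camera coordinates R X + t; the wrist camera has in their place "mount" (4x4, takes a point from camera to tool coordinates, whose origin is the TCP and whose axes are the flange's). Camera axes: x right, y down, z forward; pixel columns grow to the right and rows downward; lengths in m; the calibration is good to about 2 mm. The wrist camera is an equidistant fisheye: a pixel r from the principal point sees the ray r / f radians off the axis. A picture is of the moment at which its call begins: read the wrist's pose just before it. There is no depth.
- bot.job_done(): hands the job in; it is judged then, once.
Trained networks look in a picture, given as the dict that the camera call returned (one of the last four; its "shot" number tells which), for a name from the list of things; names that differ only in an ending like _2 or _b are one class to them, and where a whole thing is asked for, a point or a joint stands for the part that bears it (a point fixed in the world has none). Each returns a list of dicts, best first, with "score" (0 to 1); they miss things now and then, are a little off and sometimes report something else, mostly with a low value. They report only what shows in the picture. A call takes as long as a camera call.
- bot.find_in(thing, picture): "point" ([column, row] in pixels, amid what is visible of it).
- bot.landmark_of(thing, picture): "point" ([column, row] in pixels: a listed point, or the origin of a listed thing).
The state is a dict: "time": time; "q": joint angles; "qd": joint speeds; "joint_efforts": joint torques, N m; "ee_pos": TCP position; "tcp_rot": TCP orientation; "wrist_force": force on the tool from outside, world axes, zero at the start; "torque": the same for the moment, N m; "opening": finger opening in m; "grasp_force": force on a finger pad.
Only numpy, scipy, OpenCV 4.12 (cv2) and the standard library are available. Lean on these libraries where they do the work, as an engineer would, in place of code of your own. Each camera call takes 0.05 s, during which the arm holds its last target. There are 200 camera calls.

TASK

The blue hatch of the grey dust-filter box has been left ajar: push it down with the fingertips until it is fully shut, then set a fingertip in the slot of the yellow fastener on it and turn the fastener clockwise (seen from above) through its quarter turn, right to the stop, so that the hatch is locked. Do not lift the hatch further open, and leave everything else on the bench where it is.

Things in the scene. Friction and masses are not known exactly. Their poses are not given: they have to be found in the camera images.
- filter_box: grey steel dust-filter box fixed to the bench, 220 mm (its x) by 280 mm (its y) by 94 mm high, open on top under a blue hinged hatch. Origin: centre of its underside on the bench; x points from the front (robot side) to the hinge side, y to the left, z up. A 64 mm spigot sticks out 50 mm from its far side.
- hatch (a joint): opening angle of the blue hatch (rad): 0 fully shut, growing as its front edge rises. Hinge line along the box's y at the top of its far wall (box frame x = +110 mm, z = 94 mm). A sheet 226 x 286 x 5 mm; shut, its top is 99 mm above the bench. Stiff hinge: it stays where it is left; pushing it down at the front takes 2 to 4 N.
- hatch_pad (a point): centre of the black press pad (26 x 90 mm, flush) on the hatch's top face, mid-way along its front edge, 13 mm in from the box's front face, 207 mm from the hinge line and 5 mm above it when shut; moves with the hatch. The fastener's rim begins 25 mm behind this point. Axes: x towards the hinge, z out of the hatch's top.
- fastener (a joint): angle of the quarter-turn fastener (rad), growing clockwise seen from above: 0 = unlocked, slot front to back (along the box's x); stop at 1.571 = locked, slot along the box's y, in line with two white marks. Friction about 0.16 N m, no spring. Its cam tongue then holds the hatch shut; turned past 0.9 while the hatch is open, the tongue blocks shutting.
- slot_center (a point): point on the fastener's axis on the slot's floor, 103 mm above the bench when shut. Yellow round head, 104 mm across, in the middle of the hatch, axis 130 mm from the hinge line. A straight slot 36 mm wide, 14 mm deep, dark floor, runs right across it, open at both ends; its top is 18 mm above the hatch's top face. Axes turn with it: x along the slot, z out of the hatch.
- slot_near (a point): point on the slot's floor, on its centre line, 30 mm from the fastener's axis, at the end that points to the front (-x of the box) when unlocked; turns with the fastener, so that it swings from the front to the box's +y (left) side as the fastener locks.
- tape_roll: bystander: roll of green tape lying flat, 96 mm across, 25 mm high; origin at its underside
- screwdriver: bystander: screwdriver with red handle, 190 mm long, lying on the bench; origin at its underside
- paint_can: bystander: blue-labelled paint can, 100 mm across, 120 mm high; origin at its underside
- screw_jar: bystander: jar with orange cap, 70 mm across, 90 mm high; origin at its underside
- tub: bystander: open yellow tub, 110 mm across, 85 mm high; origin at its underside
- tape_measure: bystander: red tape measure, 75 x 35 x 65 mm high; origin at its underside

How it is judged:
By the outcome, as a careful person would: the job done as asked, in the order asked, and still so for the second after the job is handed in, with the robot touching nothing.
It also fails if it takes over 51 s, if anything falls off the work surface, if the arm or the gripper's body presses on something with over 40 N, if the wrist force passes 120 N, or if a joint passes its speed limit or range.

## Working session

There is one attempt and no reset: what is moved stays moved. The work goes in short steps, Python scripts to look and compute and a shell command to move; the robot and the scene stay as the last step left them, time stands still between calls to the robot, and variables do not carry over. Pictures are saved under pics/ and viewed, at most 10 in all, crops included, and the job is handed in when it is done.

```bash
mkdir -p pics; cat > h.py <<'E'
from workcell import bot
import numpy as np, cv2
def ray(c,p):
    f=200/np.tan(np.radians(c['fovy']/2)); R=np.array(c['R']);t=np.array(c['t'])
    d=R.T@np.array([(p[0]-c['cx'])/f,(p[1]-c['cy'])/f,1]); return -R.T@t,d/np.linalg.norm(d)
def atz(c,p,z):
    o,d=ray(c,p); return o+d*(z-o[2])/d[2]
def tri(rs):
    A=0;b=0
    for o,d in rs:
        P=np.eye(3)-np.outer(d,d);A=A+P;b=b+P@o
    X=np.linalg.solve(A,b); return X,[np.linalg.norm((np.eye(3)-np.outer(d,d))@(X-o)) for o,d in rs]
def save(c,n): cv2.imwrite(f'pics/{n}.png',c['img'][:,:,::-1])
E
python3 - <<'E'
from h import *
np.set_printoptions(precision=4,suppress=True)
o=bot.get_obs();print(o['time'],o['ee_pos'],o['tcp_rot'],o['opening'],bot.nose_length)
a=bot.camera('scene');b=bot.camera('side')
save(a,'scene0');save(b,'side0')
for n in ['hatch_pad','slot_center','slot_near','filter_box']:
    la=bot.landmark_of(n,a);lb=bot.landmark_of(n,b)
    print(n,[(x['point'],round(x['score'],2)) for x in la[:2]],[(x['point'],round(x['score'],2)) for x in lb[:2]])
    if la and lb: print(tri([ray(a,la[0]['point']),ray(b,lb[0]['point'])]))
for n in ['tape_roll','screwdriver','paint_can','screw_jar','tub','tape_measure']:
    l=bot.landmark_of(n,a); print(n,[(atz(a,x['point'],0),round(x['score'],2)) for x in l[:1]])
E
```

```text
0.0 [ 0.2003 -0.512   0.2386] [-179.9227    0.0001   21.3602] 0.08545093598698707 0.008
hatch_pad [([279.7, 181.1], 0.94)] [([348.1, 164.8], 0.73)]
(array([ 0.5211, -0.0905,  0.1697]), [np.float64(0.0007348713217903043), np.float64(0.0007348713217902426)])
slot_center [([292.7, 205.1], 0.87)] [([359.6, 140.4], 0.19)]
(array([ 0.5626, -0.1403,  0.2084]), [np.float64(0.06842565139659867), np.float64(0.06842565139659854)])
slot_near [([285.0, 198.1], 0.73)] [([335.3, 166.2], 0.92)]
(array([ 0.5695, -0.0988,  0.144 ]), [np.float64(0.005753264949608403), np.float64(0.00575326494960829)])
filter_box [([297.0, 230.5], 0.64)] [([324.8, 192.2], 0.77)]
(array([ 0.61  , -0.0885, -0.0001]), [np.float64(0.004559559104860541), np.float64(0.004559559104860637)])
tape_roll [(array([0.548, 0.107, 0.   ]), 0.53)]
screwdriver [(array([ 0.6317, -0.262 ,  0.    ]), 0.88)]
paint_can [(array([ 0.5737, -0.4874,  0.    ]), 0.83)]
screw_jar [(array([0.5756, 0.4954, 0.    ]), 0.84)]
tub [(array([ 0.4329, -0.5082,  0.    ]), 0.94)]
tape_measure [(array([0.4301, 0.5027, 0.    ]), 0.74)]
```

View pics/scene0.png

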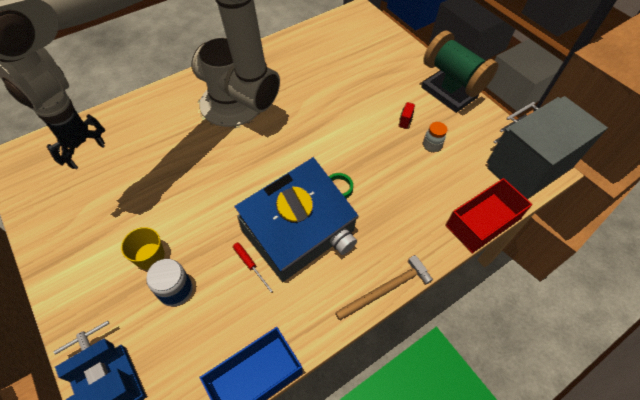

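View pics/side0.png

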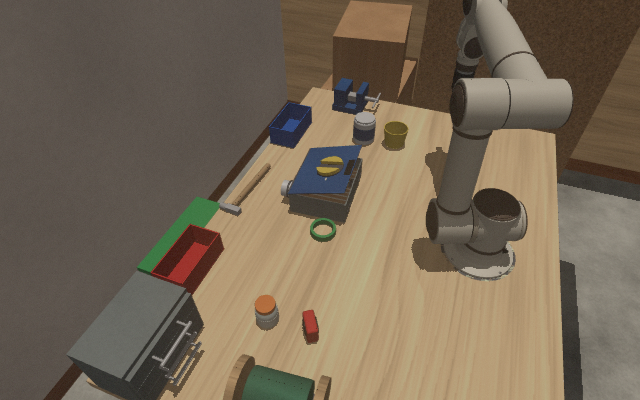

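The scene picture shows the blue hatch ajar, with the pad near (280,181) and the yellow head at (293,205) with its slot front to back. The side picture shows the front edge raised, with the pad near (348,165). The pad triangulates to 0.170 m high, so the hatch is open about 20°. I'll move above it for a wrist view.

```bash
python3 -m inch '[[3,5,2,9],[7,10.5,4,18],[10.5,16,6,27],[14,21.5,8,36],[17.5,27,9,45],[21,32,9,54],[24,37,9,62],[26,42,9,69]]' 0 40
python3 - <<'E'
from h import *
np.set_printoptions(precision=4,suppress=True)
from scipy.spatial.transform import Rotation as Ro
from scipy.optimize import least_squares
o=bot.get_obs();T=np.eye(4);T[:3,:3]=Ro.from_euler('xyz',o['tcp_rot'],degrees=True).as_matrix();T[:3,3]=o['ee_pos']
w=bot.camera('wrist');save(w,'w1')
a=bot.camera('scene');b=bot.camera('side');save(b,'side1')
print(o['ee_pos'],o['tcp_rot'])
M=T@np.array(w['mount'])
def wray(p):
    f=200/np.tan(np.radians(w['fovy']/2)); v=np.array([p[0]-w['cx'],p[1]-w['cy']]);r=np.hypot(*v);th=r/f
    d=np.array([*(v/r*np.sin(th)),np.cos(th)]);return M[:3,3],M[:3,:3]@d
obs=[]
for n in ['hatch_pad','slot_center','slot_near','filter_box']:
  for k,c in (('w',w),('a',a),('b',b)):
    l=bot.landmark_of(n,c)
    if l:
        print(n,k,l[0]['point'],round(l[0]['score'],2)); 
        if l[0]['score']>.3: obs.append((n,k,wray(l[0]['point']) if k=='w' else ray(c,l[0]['point'])))
def model(p):
    x,y,yaw,h,s=p
    def W(u,v,zz): # hatch coords: u from hinge toward front, zz above hinge plane
        X=.11-u*np.cos(h)+zz*np.sin(h);Z=.094+u*np.sin(h)+zz*np.cos(h)
        return np.array([x+X*np.cos(yaw)-v*np.sin(yaw),y+X*np.sin(yaw)+v*np.cos(yaw),Z])
    return dict(hatch_pad=W(.207,0,.005),slot_center=W(.13,0,.009),slot_near=W(.13+.03*np.cos(s),.03*np.sin(s),.009),filter_box=np.array([x,y,0]))
def res(p):
    m=model(p);return np.concatenate([(np.eye(3)-np.outer(d,d))@(m[n]-oo) for n,k,(oo,d) in obs])
r=least_squares(res,[.61,-.09,0,.35,0],loss='soft_l1',f_scale=.003)
print('fit x y yaw hatch slot',r.x[:2],np.degrees(r.x[2:]));print(model(r.x))
for (n,k,_),e in zip(obs,res(r.x).reshape(-1,3)): print(n,k,round(np.linalg.norm(e)*1000,1))
E
```

```text
time: 1.8
ee_pos: [0.4579, -0.0978, 0.3292]
tcp_rot: [180.0, 0.0, 90.6]
wrist_force: [1.1, -1.5, 0.5]
opening: 0.0001
grasp_force: 0.0
[ 0.4579 -0.0978  0.3292] [179.9781   0.0095  90.6005]
hatch_pad w [379.9, 178.3] 0.92
hatch_pad a [278.2, 183.0] 0.7
hatch_pad b [348.6, 162.9] 0.71
slot_center w [439.5, 173.9] 0.71
slot_center a [294.9, 204.7] 0.59
slot_center b [328.8, 165.6] 0.73
slot_near w [420.5, 173.7] 0.65
slot_near a [288.6, 198.6] 0.62
slot_near b [329.8, 167.0] 0.65
filter_box a [295.6, 226.9] 0.94
filter_box b [328.2, 189.8] 0.68
fit x y yaw hatch slot [ 0.6056 -0.0902] [ 3.6884 17.5762  7.6362]
{'hatch_pad': array([ 0.52  , -0.0957,  0.1613]), 'slot_center': array([ 0.5945, -0.0909,  0.1418]), 'slot_near': array([ 0.5659, -0.0887,  0.1508]), 'filter_box': array([ 0.6056, -0.0902,  0.    ])}
hatch_pad w 3.7
hatch_pad a 1.3
hatch_pad b 10.4
slot_center w 4.6
slot_center a 3.6
slot_center b 4.2
slot_near w 2.3
slot_near a 9.7
slot_near b 26.5
filter_box a 11.9
filter_box b 9.6
```

View pics/w1.png

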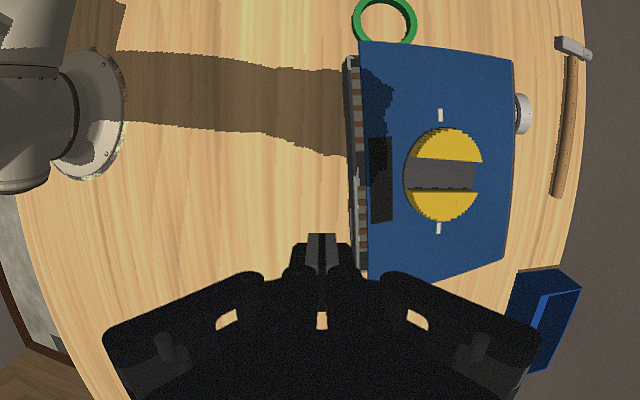

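The wrist view shows the pad centred at about (381,180), the yellow head at (443,175) with its slot along the image's horizontal (front to back), and white marks at (440,115) and (439,229). That matches a pad at about (0.52,-0.095,0.16) and a box yaw of a few degrees. Going above the pad next.

```bash
python3 -m inch '[[2,0,-2,1],[4,0,-5,2],[5.5,0,-8,3],[5.5,0,-10,3],[5.5,0,-12,3],[5.5,0,-13.5,3],[5.5,0,-13.5,3],[5.5,0,-13.5,3]]'
```

```text
time: 3.55
ee_pos: [0.5122, -0.0998, 0.1951]
tcp_rot: [179.9, 0.0, 93.4]
wrist_force: [0.1, -0.2, 0.3]
opening: -0.0002
grasp_force: 0.0
```

```bash
python3 -m inch '[[0,0.3,-1,0],[0,0.3,-2,0],[-0.1,0.3,-3,0],[-0.2,0.3,-4,0],[-0.3,0.3,-5,0],[-0.4,0.3,-6,0],[-0.5,0.3,-7,0],[-0.5,0.3,-7.8,0]]'
```

```text
time: 4.55
ee_pos: [0.5068, -0.0967, 0.1155]
tcp_rot: [-180.0, -0.0, 93.4]
wrist_force: [-2.2, -0.1, 1.9]
opening: -0.0
grasp_force: 0.8
```

Contact is made and it's pushing at about 2 N. Continuing to the shut height (TCP about 0.107) and slightly past.

```bash
python3 -m inch '[[0,0,-0.3,0],[0,0,-0.6,0],[0,0,-0.8,0],[0,0,-0.9,0],[0,0,-1.0,0],[0,0,-1.1,0],[0,0,-1.1,0],[0,0,-1.1,0]]'
```

```text
time: 5.55
ee_pos: [0.5071, -0.0967, 0.1069]
tcp_rot: [179.9, 0.0, 93.4]
wrist_force: [-6.8, 1.0, 13.6]
opening: -0.0002
grasp_force: 6.6
```

The hatch has bottomed out: tip at 0.099 m, force up to 13.6 N. Lifting off and measuring the slot.

```bash
python3 -m inch '[[0,0,2,0],[0,0,6,0],[0,0,10,0],[0,-1,14,0],[0,-3,17,0],[0,-4,18,0],[0,-4,18,0],[0,-4,18,0]]'
cat > m.py <<'E'
from h import *
import sys
np.set_printoptions(precision=4,suppress=True)
from scipy.spatial.transform import Rotation as Ro
def wcam():
    o=bot.get_obs();T=np.eye(4);T[:3,:3]=Ro.from_euler('xyz',o['tcp_rot'],degrees=True).as_matrix();T[:3,3]=o['ee_pos']
    w=bot.camera('wrist');return w,T@np.array(w['mount'])
def wray(w,M,p):
    f=200/np.tan(np.radians(w['fovy']/2)); v=np.array(p,float)-[w['cx'],w['cy']];r=np.hypot(*v);th=r/f
    return M[:3,3],M[:3,:3]@np.array([*(v/r*np.sin(th)),np.cos(th)])
def hit(r,z): return r[0]+r[1]*(z-r[0][2])/r[1][2]
Z=dict(hatch_pad=.099,slot_center=.103,slot_near=.103)
def measure(tag):
    w,M=wcam();a=bot.camera('scene');b=bot.camera('side');save(w,'w'+tag);save(b,'s'+tag);np.savez(tag,M=M,f=w['fovy'],c=[w['cx'],w['cy']])
    for n in Z:
      for k,c in (('w',w),('a',a),('b',b)):
        l=bot.landmark_of(n,c)
        if l: print(n,k,l[0]['point'],round(l[0]['score'],2),hit(wray(w,M,l[0]['point']) if k=='w' else ray(c,l[0]['point']),Z[n])[:2])
    # yellow head top (z .117): mask per half
    h=cv2.cvtColor(w['img'],cv2.COLOR_RGB2HSV);m=cv2.inRange(h,(20,120,90),(35,255,255))
    cs=sorted(cv2.findContours(m,0,2)[0],key=cv2.contourArea)[-2:]
    P=np.array([hit(wray(w,M,p),.117)[:2] for c in cs for p in c[:,0]])
    c,r=cv2.minEnclosingCircle(P.astype(np.float32));print('head',[cv2.contourArea(x) for x in cs],c,r)
E
python3 -c "
from m import *
measure('2')"
```

```text
time: 6.55
ee_pos: [0.5067, -0.1363, 0.2838]
tcp_rot: [-179.9, -0.0, 93.4]
wrist_force: [0.0, -0.2, 0.1]
opening: -0.0
grasp_force: 0.0
hatch_pad a [279.5, 191.2] 0.7 [ 0.5079 -0.0885]
hatch_pad b [350.6, 174.6] 0.74 [ 0.5176 -0.1172]
slot_center w [399.0, 142.0] 0.85 [ 0.5845 -0.0912]
slot_center a [407.0, 117.3] 0.74 [0.4931 0.4347]
slot_center b [330.6, 176.9] 0.67 [ 0.5846 -0.0731]
slot_near w [369.8, 137.1] 0.63 [ 0.5532 -0.0887]
slot_near a [289.9, 202.5] 0.84 [ 0.562 -0.085]
slot_near b [338.5, 177.1] 0.7 [ 0.5556 -0.0827]
head [2007.5, 2062.0] (0.5860298275947571, -0.09097549319267273) 0.05191361531615257
```

View pics/w2.png

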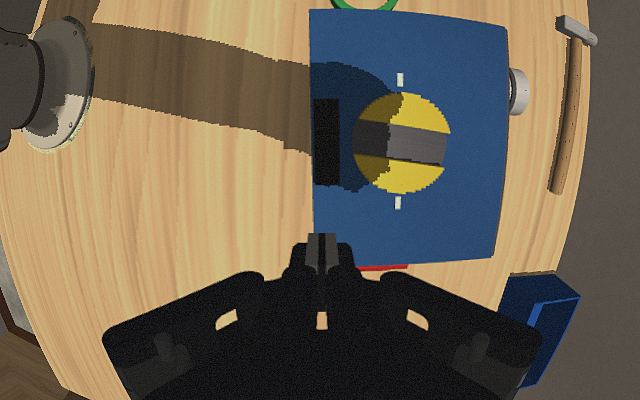

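The hatch is flat and shut in this view. The head circle fits 51.9 mm against the given 52, centred at (0.586,-0.091), with white marks at (400,79) and (398,203). Next I need the slot direction from its edges.

```bash
python3 - <<'E'
from m import *
d=np.load('2.npz');M=d['M'];w=dict(fovy=float(d['f']),cx=d['c'][0],cy=d['c'][1])
P=lambda p,z:hit(wray(w,M,p),z)[:2]
for n,p,q,z in [('marks',(398,203),(400,79),.099),('slot top edge upper',(362,120),(449,134),.117),('slot top edge lower',(358,154),(444,167),.117),('hatch front',(314,230),(309,12),.099),('hatch back',(493,256),(508,26),.099)]:
    A,B=P(p,z),P(q,z);v=B-A;print(n,A,B,np.degrees(np.arctan2(v[1],v[0])),np.linalg.norm(v))
E
```

```text
marks [ 0.592  -0.1581] [ 0.5814 -0.0246] 94.55347971157742 0.13389487780263748
slot top edge upper [ 0.542  -0.0717] [ 0.6342 -0.0766] -3.0411105693642666 0.0923570645750034
slot top edge lower [ 0.5406 -0.1055] [ 0.6329 -0.1115] -3.691200382285826 0.09247021370617617
hatch front [ 0.5015 -0.1948] [0.4828 0.0405] 94.54790925225994 0.2360069303557598
hatch back [ 0.7328 -0.2216] [0.7129 0.0637] 93.9744853550887 0.2859309992160569
```

```bash
python3 -m inch '[[2.5,1.5,-1,-2],[5,3,-3,-4],[7.9,4.5,-5,-7],[7.9,4.5,-8,-7],[7.9,4.5,-11,-7],[7.9,4.5,-13.5,-7],[7.9,4.5,-13.5,-7],[7.9,4.5,-13.5,-7]]' 5.5
python3 -c "
from m import *
print(bot.nose_length,bot.get_obs()['opening'])
w,M=wcam();save(w,'w3')"
```

```text
time: 8.15
ee_pos: [0.5863, -0.0918, 0.1515]
tcp_rot: [179.9, 0.0, 86.4]
wrist_force: [-0.4, -1.1, 0.8]
opening: 0.0551
grasp_force: 0.0
0.008 0.05514208257793584
```

View pics/w3.png

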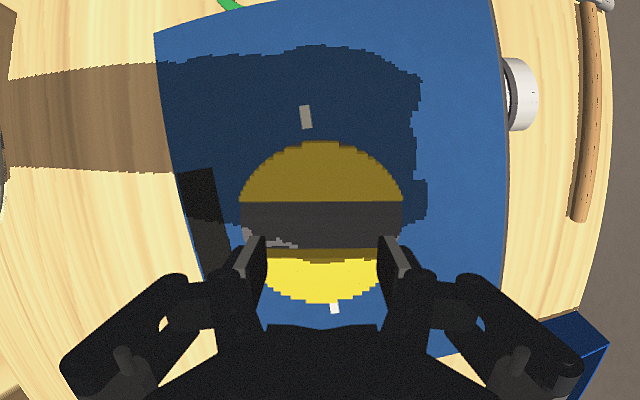

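The wrist view shows the fingers at (250,255) and (392,255), straddling the head along the slot, which lies level at rows 202-248 and so is aligned with the tool. Descending into the slot.

```bash
python3 -m inch '[[0,0,-0.7,0],[0,0,-1.4,0],[0,0,-2.1,0],[0,0,-2.7,0],[0,0,-3.3,0],[0,0,-3.8,0],[0,0,-4.1,0],[0,0,-4.1,0]]'
```

```text
time: 9.2
ee_pos: [0.5859, -0.0917, 0.1091]
tcp_rot: [-180.0, -0.0, 86.4]
wrist_force: [-0.3, -1.1, -0.2]
opening: 0.0555
grasp_force: 0.0
```

No contact on the way down, and the tips are well below the slot's top edge. Turning clockwise.

```bash
python3 -m inch '[[0,0,0,-9],[0,0,0,-18],[0,0,0,-27],[0,0,0,-36],[0,0,0,-45],[0,0,0,-54],[0,0,0,-63],[0,0,0,-72]]'; python3 -c "
from m import *
print(bot.get_obs()['torque'])"
```

```text
time: 10.2
ee_pos: [0.586, -0.0918, 0.1095]
tcp_rot: [180.0, -0.0, 14.1]
wrist_force: [-1.0, -0.6, 0.9]
opening: 0.0544
grasp_force: 2.5
[-0.1777  0.1259  0.2001]
```

```bash
python3 -m inch '[[0,0,0,-4],[0,0,0,-8],[0,0,0,-11],[0,0,0,-14],[0,0,0,-16],[0,0,0,-18],[0,0,0,-19],[0,0,0,-19]]'; python3 -c "
from m import *
print(bot.get_obs()['torque'])"
```

```text
time: 11.2
ee_pos: [0.5859, -0.0917, 0.1094]
tcp_rot: [180.0, -0.0, -4.6]
wrist_force: [-2.2, -1.7, 1.8]
opening: 0.0549
grasp_force: 1.6
[-0.1515  0.3769  0.0359]
```

```bash
python3 -m inch '[[0,0,0,-1],[0,0,0,-2],[0,0,0,-3],[0,0,0,-4],[0,0,0,-5],[0,0,0,-6],[0,0,0,-6],[0,0,0,-6]]'; python3 -c "
from m import *
print(bot.get_obs()['torque'])"
```

```text
time: 12.2
ee_pos: [0.5861, -0.0973, 0.1092]
tcp_rot: [-179.3, -0.1, -9.7]
wrist_force: [6.2, 12.8, -1.2]
opening: 0.0549
grasp_force: 14.5
[ 2.8865 -1.4115  0.7808]
```

The torque has jumped, so the stop is reached. I'll unload by turning back within the slot play, then lift and look.

```bash
python3 -m inch '[[0,0,0,5],[0,0,0,10],[0,0,0,14],[0,0,1,14],[0,0,3,14],[0,0,6,14],[0,-1,10,14],[0,-3,14,14]]'
python3 -m inch '[[-2,-2,3,4],[-4,-3,5,4],[-6,-3,5,4],[-7,-3,5,4],[-7,-3,5,4],[-7,-3,5,4],[-7,-3,5,4],[-7,-3,5,4]]'
python3 -c "
from m import *
measure('4')"
```

```text
time: 13.2
ee_pos: [0.5845, -0.1299, 0.2512]
tcp_rot: [-179.6, -0.1, 4.1]
wrist_force: [1.8, -0.9, -0.1]
opening: 0.0547
grasp_force: 0.0
time: 14.2
ee_pos: [0.5148, -0.16, 0.2989]
tcp_rot: [-179.6, 0.0, 8.2]
wrist_force: [-0.4, -0.2, 0.3]
opening: 0.0549
grasp_force: 0.0
hatch_pad w [266.5, 171.9] 0.85 [ 0.5094 -0.097 ]
hatch_pad b [349.4, 177.9] 0.59 [ 0.516  -0.0974]
slot_center w [269.8, 103.4] 0.75 [ 0.5852 -0.0923]
slot_center a [290.7, 208.3] 0.82 [ 0.5805 -0.0939]
slot_center b [331.9, 176.4] 0.7 [ 0.5809 -0.0776]
slot_near w [237.4, 102.5] 0.9 [ 0.5825 -0.0563]
slot_near a [299.0, 204.4] 0.62 [ 0.5827 -0.066 ]
slot_near b [328.2, 179.5] 0.77 [ 0.5881 -0.0559]
head [2005.5, 2369.5] (0.5131876468658447, -0.28264060616493225) 0.2564021348953247
```

View pics/w4.png

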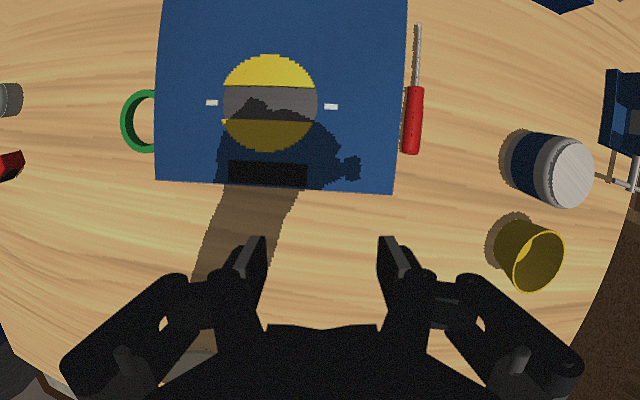

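The picture shows the slot level between the white marks at (211,102) and (331,106), with the hatch shut. I'll check the slot and mark angles numerically.

```bash
python3 - <<'E'
from m import *
d=np.load('4.npz');M=d['M'];w=dict(fovy=float(d['f']),cx=d['c'][0],cy=d['c'][1])
im=cv2.imread('pics/w4.png');h=cv2.cvtColor(im,cv2.COLOR_BGR2HSV)
y=cv2.inRange(h,(18,120,60),(35,255,255))>0
P=lambda p,z:hit(wray(w,M,p),z)[:2]
def ang(pts,z):
    Q=np.array([P(p,z) for p in pts],np.float32);v=cv2.fitLine(Q,cv2.DIST_HUBER,0,.01,.01).ravel();return np.degrees(np.arctan2(v[1],v[0]))%180,v[2:]
up=[(c,np.where(y[60:103,c])[0].max()+60.5) for c in range(232,310)]
lo=[(c,np.where(y[103:150,c])[0].min()+102.5) for c in range(232,310)]
print(ang(up,.117),ang(lo,.117))
wh=cv2.inRange(h,(0,0,170),(180,60,255));wh[:, :200]=0;wh[:,345:]=0;wh[:90]=0;wh[118:]=0
n,_,s,c=cv2.connectedComponentsWithStats(wh);b=[c[i] for i in range(1,n) if s[i,4]>15];print(b,ang(b,.099))
E
```

```text
(np.float32(94.488075), array([ 0.6029, -0.0907], dtype=float32)) (np.float32(94.19023), array([ 0.5681, -0.0944], dtype=float32))
[array([211.4706, 102.098 ]), array([330.5455, 106.197 ])] (np.float32(94.387405), array([ 0.5856, -0.0907], dtype=float32))
```

The slot lies at 94.3° and the marks at 94.4°, so the fastener is at the stop. Nothing is being touched.

```bash
python3 -c "
from workcell import bot
print(bot.job_done())"
```

```text
the job is handed in; nothing more can be done
None
```

The hatch is pushed fully shut and the fastener is turned clockwise to its stop, its slot within about 0.1° of the white marks; the job was handed in with the arm clear, though no verdict came back.

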